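Hang the sink caddy on the rail against its stop

ROBOT

A 6-joint arm with a two-finger parallel gripper is mounted at the origin on a cart in front of the work surface, level with it; the furniture and walls round the work are solid. World frame = base frame: x ahead of the robot, y to its left, z up, the work surface at z = 0. Lengths are in m, angles in rad, forces in N, time in s.
With the tool pointing down it reaches from about 0.35 to 0.975 m from the base axis. Payload 17.4 kg.
Tool frame: the origin (TCP) lies between the finger pads; the fingertips stand bot.finger_overhang ahead of it and the grasp point (between the pads) lies 2 mm behind it (bot.finger_overhang is the distance from the TCP to the fingertips, in m); z points along the fingers, y is the line along which they close (so a half turn about z gives the same grasp; the last joint's range is limited). The gripper opens to 85 mm and grips with 20 to 120 N. Pads are 22 mm wide; open, the fingers measure 114 mm over their backs; the gripper's body (76 mm by 85 mm) begins 54 mm behind the grasp point. The pads swing forward as they close: fully open they stand 13 mm farther back than shut.
Start: joints at [1.229, 0.116, 1.442, -0, 1.584, -0.038], TCP at [0.202, 0.644, 0.248] pointing down, gripper open.
Joint ranges: [-2.83, 2.83], [-0.83, 2.19], [0.07, 2.5], [-1.14, 4.28], [0.01, 3], [-2.97, 2.97]. Speed limits (rad/s): [1.89, 1.89, 2.22, 3.14, 3.14, 3.14].

INTERFACE

Orientations are given as a unit quaternion [x, y, z, w].
In Python, from plant import bot gives the robot as it stands.
- The arm moves only by the tool drive_tool, never from a script. Its argument "moves" is a list of rows, each an object with "dp": the shift along the tool's x, y, z in m, a list of three; "angular": the turn, a rotation vector about the tool's x, y, z in degrees, a list of three; "gripper": the opening, from 0 (shut) to 1 (fully open). A call has 1 to 20 rows; each row is the pose to reach, as a shift and turn from the pose commanded when the call began, along the tool's axes at that moment; what a row does not reach only later rows make up. A row lasts 1/8 s, in which the tool goes at most 62.5 mm and 10.7 degrees, less where a joint would pass 70% of its speed; a pose out of reach is approached as far as the arm can. A call with a gripper value outside its range is refused whole. The fingers move at their own pace and stop on an object; "grip_force" is the grip in N (left out, the last holds). Time passes only in rows, so rows that repeat a pose let the fingers close. It gives the time, the measured TCP pose, the force, the opening and the grip force at its end, in the units of the state.
- bot.get_obs(): the state, without advancing time (a new reading comes with each control period).
- bot.read_camera(name): name is "scene" or "top" or "wrist"; returns a dict with "img" (480x640x3 uint8, red, green, blue), "z_map" (480x640 float32, m along the optical axis (not along the pixel's ray), 0 where there is no reading), "camera_matrix" (3x3 intrinsics, pixels), "world_from_camera" (4x4, takes a point from camera to world coordinates). Camera axes: x right, y down, z forward; pixel columns grow to the right and rows downward; lengths in m; the calibration is good to about 2 mm. A picture is of the moment at which its call begins.
- bot.hand_in(): hands the job in; it is judged then, once.
The state is a dict: "clock": time; "joint_pos": joint angles; "joint_vel": joint speeds; "tau": joint torques, N m; "tool_pos": TCP position; "ee_rot": TCP orientation; "ft_force": force on the tool from outside, world axes, zero at the start; "wrist_torque": the same for the moment, N m; "finger_gap": finger opening in m; "grip_force": force on a finger pad.
Only numpy, scipy, OpenCV 4.12 (cv2) and the standard library are available. Lean on these libraries where they do the work, as an engineer would, in place of code of your own. Each camera call takes 0.05 s, during which the arm holds its last target. There are 200 camera calls.

TASK

Pick up the white sink caddy by its wooden grip and hang it by both hooks over the top rail of the stand, basket towards you, clear of the side stop on the right; feel for the rail, as its height differs each time. Then slide it along the rail until it clearly pushes in the sprung tip of the side stop, without forcing it, and let it go gently, still touching the tip, so that its weight, which is all on the basket side, neither drops nor swings it. Leave the other things where they are.

Things in the scene. Friction and masses are not known exactly. Their poses are not given: they have to be found in the camera images.
- caddy_grip (a point): Centre of the 12 mm (y) by 24 mm (x) by 52 mm (high) wooden grip atop the white sheet-metal sink caddy. 185 mm above the caddy's underside, 26 mm below the grip's top. Caddy axes: z up, x from its basket to its back, y across. The caddy stands upright on the worktop at the start; it weighs 0.25 to 0.5 kg, centred about 7 mm to -x of this point, 30 mm to -x of the hooks.
- caddy_crown (a point): Inner top of the caddy's two hooks, the surface that rests on the rail; caddy axes. 22 mm to +x of and 35 mm below the grip's centre, 150 mm above the underside. Below it is a throat 15 mm wide in x: at -x the 4 mm back sheet, 100 mm wide, down to the underside; at +x two hook lips 14 mm wide at y = -25 and +25 mm, with flared tips 17 mm to +x and 25 mm below this point.
- caddy_basket (a point): Middle of the underside of the caddy's open basket, 29.5 mm to -x of the grip; caddy axes. The basket is 80 mm (x) by 100 mm (y) by 45 mm high and lies wholly in front (-x) of the hooks and back sheet.
- stand: Rail stand, fixed to the worktop. Origin on the worktop straight below the rails; x points away from the side the caddy hangs on, y along the rails. Top rail: 12 mm round bar at x = 0 from y = -107 to +107 mm. Its height is clamped anew each time and not measured: its top is 206 to 236 mm above the worktop. It holds firm under ordinary loads.
- stand_foot (a point): Middle of the top of the stand's dark foot plate, 10 mm to +x of the stand's origin, 12 mm up; stand axes. Foot 80 mm (x) by 280 mm (y). Uprights at stand x = 0, y = -115 and +115 mm. A lower 12 mm bar runs parallel, 100 mm below the top rail, at stand x = +2 mm; the back sheet of a hung caddy leans on it.
- stop_post: Side stop's dark square post at the stand's -y end (y = -131 mm); origin and axes as the stand's. A rod along +y (x = -9.5, z = 165 mm) ends in an 18 mm rubber tip that meets the edge of the caddy's back sheet, 50 mm from its middle. Tip face between y = -75 and -40 mm, set anew, not measured. The tip is sprung: 0.4 N to start, +0.4 N per mm, firm after 12 mm.
- mug: White mug, 87 mm across, 88 mm high; bystander, to be left where it is. Origin at the middle of its underside.
- tape: Roll of tan tape lying flat, 93 mm across, 25 mm high; bystander, to be left where it is. Origin at the middle of its underside.
- pegA: Red clothes peg lying down, 72x15x12 mm; bystander, to be left where it is. Origin at the middle of its underside.
- pegB: Wooden clothes peg lying down, 72x15x12 mm; bystander, to be left where it is. Origin at the middle of its underside.
- shaker: Salt shaker, 44 mm across, 90 mm high; bystander, to be left where it is. Origin at the middle of its underside.
- key_ring: Bunch of keys lying flat, about 119x91x8 mm; bystander, to be left where it is. Origin at the middle of its underside.

How it is judged:
On the way, in this order (a step that is already met when the one before it is completed fails the run):
1. the caddy's hooks are over the top rail and rest on it, clear of the side stop (x of caddy_basket in the frame of stand below -0.03 m and x of caddy_crown in the frame of stand between -0.006 and 0.006 m and y of caddy_crown in the frame of stand between -0.09 and 0.09 m and z of caddy_crown in the frame of stand between 0.198 and 0.239 m and angle between caddy_crown's own z axis and vertical below 0.12 rad and angle between the y axis of caddy_crown and the y axis of stand, either way round below 0.12 rad and contact force between caddy and stand above 0.8 N and contact force between caddy and stop_post below 0.1 N), for 0.2 s.
2. hung on the rail, the caddy is pushed against the side stop with at least 1.5 N (x of caddy_basket in the frame of stand below -0.03 m and x of caddy_crown in the frame of stand between -0.006 and 0.006 m and y of caddy_crown in the frame of stand between -0.09 and 0.09 m and z of caddy_crown in the frame of stand between 0.198 and 0.239 m and angle between caddy_crown's own z axis and vertical below 0.12 rad and angle between the y axis of caddy_crown and the y axis of stand, either way round below 0.12 rad and contact force between caddy and stop_post above 1.5 N), for 0.15 s.
At the end, for the whole second after the job is handed in: The caddy hangs free and at rest by its hooks on the top rail (hooks' inner top within 6 mm of the rail's centre line seen from above and at rail height, tilted less than 0.12 rad, square to the rail within 0.12 rad, basket on the near side) and still touches the tip of the side stop (over 0.15 N) (x of caddy_basket in the frame of stand below -0.03 m and x of caddy_crown in the frame of stand between -0.006 and 0.006 m and y of caddy_crown in the frame of stand between -0.09 and 0.09 m and z of caddy_crown in the frame of stand between 0.198 and 0.239 m and angle between caddy_crown's own z axis and vertical below 0.12 rad and angle between the y axis of caddy_crown and the y axis of stand, either way round below 0.12 rad and contact force between caddy and stop_post above 0.15 N and contact force between caddy and stand above 1.5 N and contact force between the fingers and caddy below 0.05 N and linear speed of caddy below 0.02 m/s and angular speed of caddy below 0.1 rad/s).
It fails at once if held in the fingers, the caddy is pressed against the stand or its rails with more than 25 N (contact force between caddy and stand above 25 N and contact force between the fingers and caddy above 2 N).
It fails at once if the caddy is pressed against the side stop with more than 15 N (contact force between caddy and stop_post above 15 N).
It fails at once if out of the fingers, the caddy drops or swings faster than 0.2 m/s or 2 rad/s (contact force between the fingers and caddy below 0.02 N and (linear speed of caddy above 0.2 m/s or angular speed of caddy above 2 rad/s)).
It fails at once if a bystander is moved by more than 20 mm (distance of any of mug, tape, pegA, pegB, shaker, key_ring from where it was at the start of the episode above 0.02 m).
It also fails if it takes over 72 s, if anything falls off the work surface, if the arm or the gripper's body presses on something with over 40 N, if the wrist force passes 120 N, or if a joint passes its speed limit or range.

## Working session

There is one attempt and no reset: what is moved stays moved. The work goes in short steps, Python scripts to look and compute and a tool call to move; the robot and the scene stay as the last step left them, time stands still between calls to the robot, and variables do not carry over. Pictures are saved under pics/ and viewed, at most 10 in all, crops included, and the job is handed in when it is done.

Besides the shell and the picture viewer there is one more tool, called after "Request:" by a JSON object that holds its "name" and its "arguments", one argument or row to a line. drive_tool: Moves the arm, as the interface text tells. Its arguments: {"type":"object","properties":{"moves":{"type":"array","items":{"type":"object","properties":{"dp":{"type":"array","items":{"type":"number"}},"angular":{"type":"array","items":{"type":"number"}},"gripper":{"type":"number"}}}},"grip_force":{"type":"number"}},"required":["moves"]}

```bash
mkdir -p pics; cat > h.py <<'E'
import numpy as np,cv2
from plant import bot
def shot(n,f):
    d=bot.read_camera(n); cv2.imwrite(f'pics/{f}.png',d['img'][:,:,::-1]); np.savez(f'pics/{f}.npz',**d); return d
def cloud(d):
    K=d['camera_matrix'];z=d['z_map'];v,u=np.mgrid[:z.shape[0],:z.shape[1]]
    p=np.stack([(u-K[0,2])/K[0,0]*z,(v-K[1,2])/K[1,1]*z,z],-1)
    T=d['world_from_camera'];w=p@T[:3,:3].T+T[:3,3];w[z==0]=np.nan;return w
E
python3 - <<'E'
from h import *
for n in('scene','top'):
    d=shot(n,n+'0'); print(n,d['camera_matrix'].tolist(),d['world_from_camera'].round(3).tolist())
print(bot.get_obs(),bot.finger_overhang)
E
```

```text
scene [[493.18197296599607, 0.0, 310.86780497790886], [0.0, 493.18197296599607, 237.71380784793152], [0.0, 0.0, 1.0]] [[0.531, -0.399, 0.747, -0.432], [-0.847, -0.278, 0.454, -0.486], [0.026, -0.874, -0.486, 0.796], [0.0, 0.0, 0.0, 1.0]]
top [[548.0268529863025, 0.0, 312.60106416557954], [0.0, 548.0268529863025, 234.12889207491128], [0.0, 0.0, 1.0]] [[0.028, -0.991, 0.131, 0.402], [-1.0, -0.028, 0.001, 0.099], [0.003, -0.131, -0.991, 1.53], [0.0, 0.0, 0.0, 1.0]]
{'clock': 0.1, 'joint_pos': array([ 1.22917981e+00,  1.16444682e-01,  1.44219179e+00, -1.04696684e-05,
        1.58399828e+00, -3.78047545e-02]), 'joint_vel': array([-0.00121625, -0.00220649, -0.00075659, -0.00080474,  0.00073607,
        0.00083747]), 'tau': array([ 1.90161591e-03, -7.33658552e+01, -6.33784533e+01, -2.36616337e-06,
        5.33784478e-03,  2.62428927e-05]), 'tool_pos': array([0.20189684, 0.64394147, 0.24763564]), 'ee_rot': array([ 1.51322385e-01,  9.88484327e-01, -5.12685609e-04, -9.31157411e-05]), 'ft_force': array([-0.64590692, -0.87243212,  0.25120897]), 'wrist_torque': array([ 0.0400696 , -0.01344428, -0.00214573]), 'grip_force': 0.0, 'finger_gap': 0.0855734149520502} 0.017
```

View pics/scene0.png

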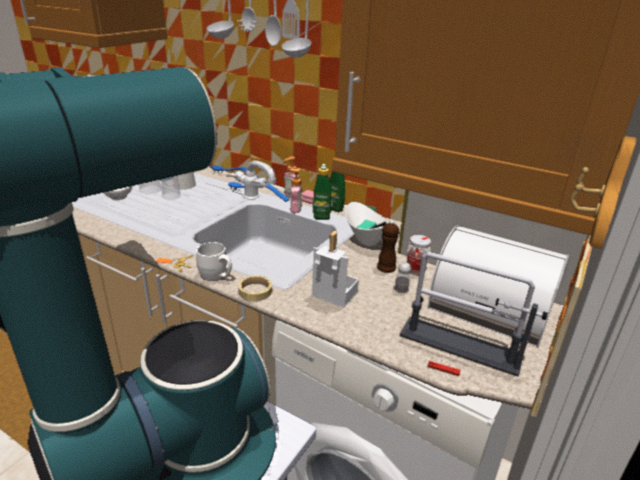

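View pics/top0.png

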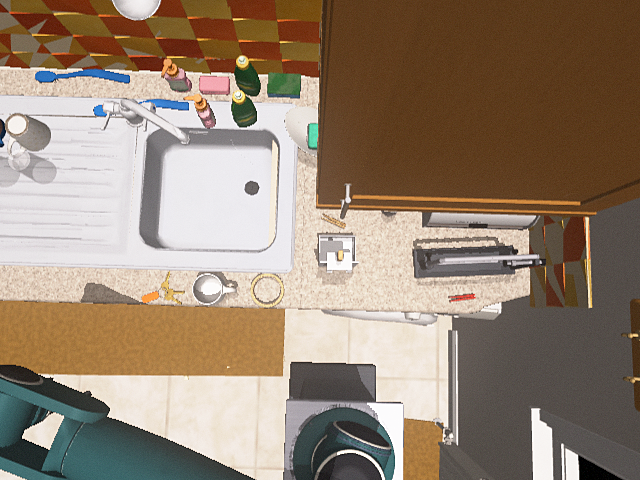

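```bash
python3 - <<'E'
from h import *
a=cv2.imread('pics/scene0.png');b=cv2.imread('pics/top0.png')
c=cv2.resize(a[215:385,290:560],None,fx=2.9,fy=2.9,interpolation=2)
cv2.imwrite('pics/c1.png',c)
c=cv2.resize(b[195:315,300:560],None,fx=3,fy=3,interpolation=2);cv2.imwrite('pics/c2.png',c)
d={n:np.load(f'pics/{n}0.npz') for n in('scene','top')}
w=cloud(d['top'])
for u,v in[(340,255),(340,250),(340,262),(325,245),(350,265),(325,262),(450,260),(500,260),(463,297),(333,220),(450,205),(400,205),(520,262),(430,260),(415,270)]: print(u,v,w[v,u].round(3))
E
```

```text
340 255 [0.528 0.033 0.204]
340 250 [0.541 0.033 0.204]
340 262 [0.516 0.03  0.152]
325 245 [0.575 0.065 0.001]
350 265 [0.509 0.004 0.154]
325 262 [0.515 0.067 0.152]
450 260 [ 0.521 -0.226  0.236]
500 260 [ 0.525 -0.347  0.229]
463 297 [ 0.44  -0.32   0.007]
333 220 [0.645 0.045 0.01 ]
450 205 [ 0.622 -0.186  0.399]
400 205 [ 0.622 -0.084  0.382]
520 262 [ 0.527 -0.417  0.171]
430 260 [ 0.54  -0.227  0.012]
415 270 [ 0.511 -0.186  0.012]
```

View pics/c1.png

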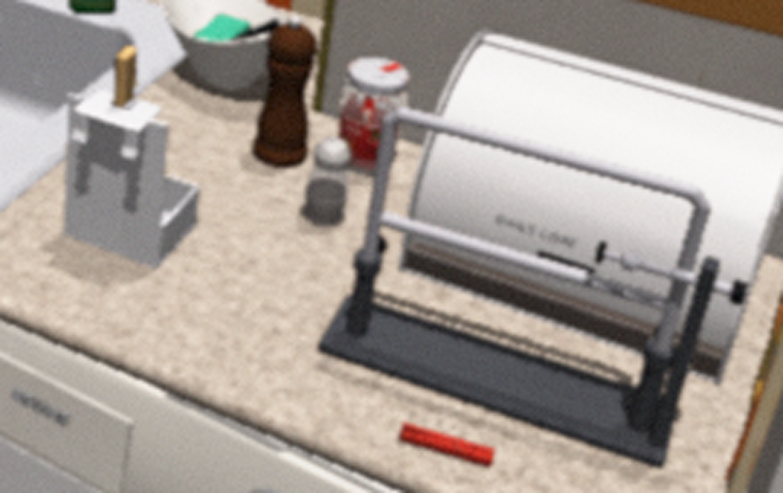

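View pics/c2.png

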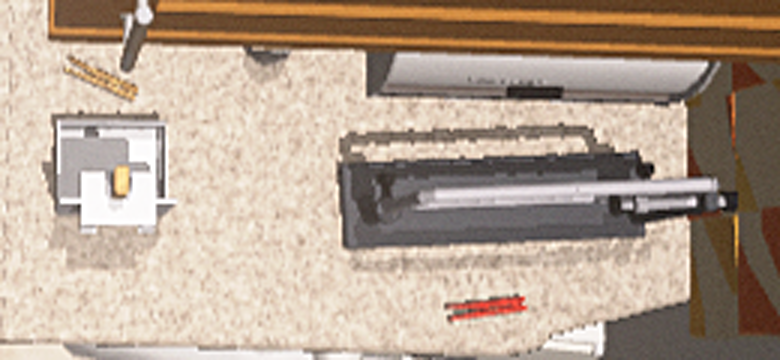

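```bash
python3 - <<'E'
from h import *
for n in('top','scene'):
    d=dict(np.load(f'pics/{n}0.npz'));w=cloud(d);im=d['img'].astype(int)
    x,y,z=w[...,0],w[...,1],w[...,2]
    m=(x>.47)&(x<.57)&(y<-.2)&(y>-.37)&(z>.19)&(z<.245)
    P=w[m]; r=np.polyfit(P[:,1],P[:,0],1); print(n,'rail',len(P),'x=a*y+b',r,'std',(P[:,0]-np.polyval(r,P[:,1])).std(),'z med',np.median(P[:,2]),np.percentile(P[:,2],95),'yrange',P[:,1].min(),P[:,1].max())
    m=(x>.44)&(x<.6)&(y<-.12)&(y>-.5)&(z>.005)&(z<.018)&(im.sum(-1)<250)
    if m.sum()>50:
        print(' foot',cv2.minAreaRect(w[m][:,:2].astype(np.float32)*1000))
    sat=(im[...,0]-im[...,2])
    m=(x>.47)&(x<.6)&(y<.1)&(y>-.02)&(z>.16)&(z<.23)
    P=w[m];print(' grip',len(P),P.min(0),P.max(0),np.median(P,0))
    m2=(x>.47)&(x<.6)&(y<.1)&(y>-.02)&(z>.205)
    if m2.sum()>3:print(' griptop',m2.sum(),cv2.minAreaRect(w[m2][:,:2].astype(np.float32)*1000),np.median(w[m2][:,2]))
    m=(x>.47)&(x<.6)&(y<.1)&(y>-.02)&(z>.145)&(z<.160)
    print(' plate',m.sum(),cv2.minAreaRect(w[m][:,:2].astype(np.float32)*1000),np.median(w[m][:,2]))
    m=(x>.47)&(x<.62)&(y<.12)&(y>-.04)&(z>.01)&(z<.145)
    P=w[m];print(' body',m.sum(),P.min(0),P.max(0),cv2.minAreaRect(P[:,:2].astype(np.float32)*1000))
E
```

```text
top rail 372 x=a*y+b [-0.06904399  0.50595165] std 0.003424817980177974 z med 0.2340457340649773 0.23881818918034853 yrange -0.36992758524437197 -0.20187929058380527
 foot ((539.5933837890625, -320.6397705078125), (77.72502899169922, 279.3507080078125), 3.726431369781494)
 grip 69 [0.50247248 0.00997893 0.1600416 ] [0.54099442 0.06308514 0.21058564] [0.52606297 0.03287954 0.20442616]
 griptop 157 ((559.1478271484375, 36.543670654296875), (82.36720275878906, 11.45724868774414), 7.0080952644348145) 0.5100740141478399
 plate 429 ((518.1796875, 32.283390045166016), (46.13592529296875, 95.75679016113281), 1.3119126558303833) 0.1539067391903146
 body 241 [ 0.49089495 -0.02458435  0.01000858] [0.59759389 0.08322192 0.14221924] ((544.64111328125, 29.04372215270996), (106.60709381103516, 106.9693603515625), 0.7604934573173523)
scene rail 499 x=a*y+b [-0.07057938  0.50310866] std 0.0026342068915039 z med 0.23336409592874718 0.2380226022892608 yrange -0.3699747309196941 -0.20193642081793534
 foot ((510.6748046875, -325.60345458984375), (135.0360107421875, 276.07501220703125), 4.8363752365112305)
 grip 142 [0.51274822 0.02222297 0.16045534] [0.53980346 0.04068212 0.20924694] [0.52125531 0.02968657 0.18710423]
 griptop 386 ((556.3735961914062, 37.10474395751953), (87.04306030273438, 12.292939186096191), 9.026281356811523) 0.49219401766779036
 plate 320 ((519.6090087890625, 32.74720001220703), (99.75741577148438, 53.55360794067383), 88.98464965820312) 0.15493442913003713
 body 1629 [ 0.49063208 -0.01881514  0.01004257] [0.60215689 0.08617195 0.14481182] ((539.7286987304688, 16.752609252929688), (85.74706268310547, 132.66380310058594), 52.18410110473633)
```

```bash
python3 - <<'E'
from h import *
for n in('top','scene'):
    w=cloud(dict(np.load(f'pics/{n}0.npz')));x,y,z=np.moveaxis(w,-1,0)
    for a,b in((.0,.1),(-.2,0),(-.45,-.2)):
        m=(y>a)&(y<b)&(z>.28)&(z<.9)&(x>.45)&(x<.8)
        if m.sum():
            P=w[m];P=P[np.argsort(P[:,0])];print(n,a,b,P[:3].round(3).tolist(),P[:,2].min())
E
```

```text
top 0.0 0.1 [[0.584, 0.041, 0.459], [0.584, 0.04, 0.536], [0.584, 0.041, 0.556]] 0.32441888109371186
top -0.2 0 [[0.616, -0.122, 0.358], [0.616, -0.169, 0.353], [0.617, -0.198, 0.344]] 0.32538856269745553
top -0.45 -0.2 [[0.616, -0.265, 0.347], [0.616, -0.221, 0.338], [0.616, -0.219, 0.363]] 0.32552584969148435
scene 0.0 0.1 [[0.579, 0.04, 0.449], [0.581, 0.043, 0.516], [0.581, 0.042, 0.431]] 0.3274141403686692
scene -0.2 0 [[0.611, -0.07, 0.348], [0.611, -0.059, 0.351], [0.612, -0.039, 0.338]] 0.3260930694144613
scene -0.45 -0.2 [[0.611, -0.262, 0.344], [0.612, -0.31, 0.354], [0.612, -0.202, 0.34]] 0.32682209540069
```

Request:
{"name": "drive_tool", "arguments": {
  "moves": [
    {"dp": [0,0,-0.06],"angular": [0,0,0],"gripper": 1},
    {"dp": [-0.06,-0.06,-0.082],"angular": [0,0,-5],"gripper": 1},
    {"dp": [-0.493,-0.487,-0.082],"angular": [0,0,-17.4],"gripper": 1},
    {"dp": [-0.493,-0.487,-0.082],"angular": [0,0,-17.4],"gripper": 1},
    {"dp": [-0.493,-0.487,-0.082],"angular": [0,0,-17.4],"gripper": 1},
    {"dp": [-0.493,-0.487,-0.082],"angular": [0,0,-17.4],"gripper": 1},
    {"dp": [-0.493,-0.487,-0.082],"angular": [0,0,-17.4],"gripper": 1},
    {"dp": [-0.493,-0.487,-0.082],"angular": [0,0,-17.4],"gripper": 1},
    {"dp": [-0.493,-0.487,-0.082],"angular": [0,0,-17.4],"gripper": 1},
    {"dp": [-0.493,-0.487,-0.082],"angular": [0,0,-17.4],"gripper": 1},
    {"dp": [-0.493,-0.487,-0.082],"angular": [0,0,-17.4],"gripper": 1},
    {"dp": [-0.493,-0.487,-0.082],"angular": [0,0,-17.4],"gripper": 1},
    {"dp": [-0.493,-0.487,-0.082],"angular": [0,0,-17.4],"gripper": 1},
    {"dp": [-0.493,-0.487,-0.082],"angular": [0,0,-17.4],"gripper": 1},
    {"dp": [-0.493,-0.487,-0.082],"angular": [0,0,-17.4],"gripper": 1},
    {"dp": [-0.493,-0.487,-0.082],"angular": [0,0,-17.4],"gripper": 1}
  ]
}}

```text
clock: 2.1
tool_pos: [0.5263, 0.033, 0.3305]
ee_rot: [-0.001, 1.0, 0.0, 0.0]
ft_force: [0.4, -0.8, 0.2]
finger_gap: 0.0856
grip_force: 0.0
```

```bash
python3 - <<'E'
from h import *
d=shot('wrist','w1');w=cloud(d);x,y,z=np.moveaxis(w,-1,0)
print(d['world_from_camera'].round(3).tolist())
box=(x>.45)&(x<.62)&(y<.12)&(y>-.06)
for a,b in((.2,.22),(.146,.16),(.03,.05)):
    m=box&(z>a)&(z<b)
    if m.sum()>5:
        r=cv2.minAreaRect(w[m][:,:2].astype(np.float32)*1000);print(a,m.sum(),r,np.median(z[m]),w[m].min(0),w[m].max(0))
m=box&(z>.202)&(z<.22); print(np.median(w[m],0))
s=bot.get_obs();print(s['tool_pos'],s['joint_pos'])
E
```

```text
[[-0.002, 0.948, 0.317, 0.445], [1.0, 0.002, 0.0, 0.032], [-0.0, 0.317, -0.948, 0.457], [0.0, 0.0, 0.0, 1.0]]
0.2 712 ((529.1011962890625, 30.517681121826172), (23.671112060546875, 11.714364051818848), 0.20570923388004303) 0.20601603392692905 [0.51726887 0.02462966 0.20007047] [0.54092235 0.03641035 0.20821561]
0.146 5368 ((518.5746459960938, 30.418489456176758), (45.65274429321289, 99.00924682617188), 1.1263854503631592) 0.1545072936055241 [ 0.49523715 -0.01908883  0.14604654] [0.5418576  0.07986124 0.15985178]
0.03 1119 ((557.0699462890625, 31.5378475189209), (84.45391845703125, 100.07109069824219), 1.4441689252853394) 0.04353250827026195 [ 0.51378558 -0.01903973  0.03016329] [0.60029781 0.08214674 0.04997202]
[0.5283464  0.03082009 0.20604466]
[0.52635426 0.0328941  0.33052761] [ 1.40141463e-02 -2.16489623e-01  1.63017487e+00  5.45984445e-05
  1.72749691e+00 -1.55822350e+00]
```

View pics/w1.png

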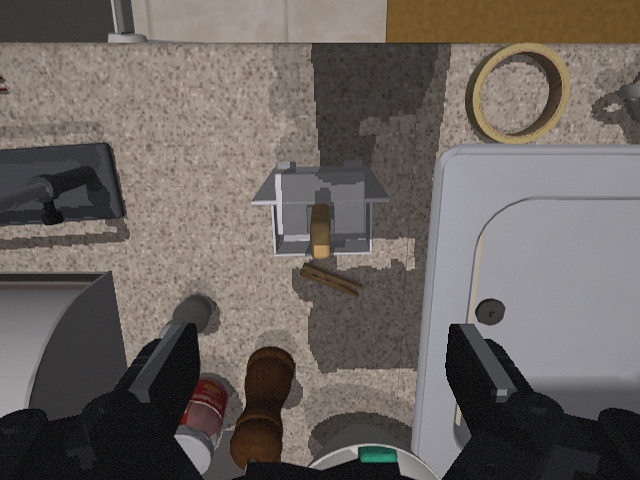

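Request:
{"name": "drive_tool", "arguments": {
  "grip_force": 40,
  "moves": [
    {"dp": [-0.0026,-0.0023,0.04],"angular": [0,0,-1],"gripper": 1},
    {"dp": [-0.0026,-0.0023,0.08],"angular": [0,0,-1],"gripper": 1},
    {"dp": [-0.0026,-0.0023,0.115],"angular": [0,0,-1],"gripper": 1},
    {"dp": [-0.0026,-0.0023,0.135],"angular": [0,0,-1],"gripper": 0.7},
    {"dp": [-0.0026,-0.0023,0.1445],"angular": [0,0,-1],"gripper": 0.5},
    {"dp": [-0.0026,-0.0023,0.1445],"angular": [0,0,-1],"gripper": 0.4},
    {"dp": [-0.0026,-0.0023,0.1445],"angular": [0,0,-1],"gripper": 0.2},
    {"dp": [-0.0026,-0.0023,0.1445],"angular": [0,0,-1],"gripper": 0.1},
    {"dp": [-0.0026,-0.0023,0.1445],"angular": [0,0,-1],"gripper": 0},
    {"dp": [-0.0026,-0.0023,0.1445],"angular": [0,0,-1],"gripper": 0},
    {"dp": [-0.0026,-0.0023,0.1445],"angular": [0,0,-1],"gripper": 0},
    {"dp": [-0.0026,-0.0023,0.1445],"angular": [0,0,-1],"gripper": 0}
  ]
}}

```text
clock: 3.65
tool_pos: [0.5297, 0.0298, 0.1868]
ee_rot: [-0.009, 1.0, 0.0, 0.001]
ft_force: [0.2, 1.6, 6.3]
finger_gap: 0.0112
grip_force: 41.6
```

Request:
{"name": "drive_tool", "arguments": {
  "grip_force": 60,
  "moves": [
    {"dp": [0,0,-0.01],"angular": [0,0,0],"gripper": 0},
    {"dp": [0,0,-0.03],"angular": [0,0,0],"gripper": 0},
    {"dp": [0,0,-0.06],"angular": [0,0,0],"gripper": 0},
    {"dp": [0.01,-0.01,-0.1],"angular": [0,0,8],"gripper": 0},
    {"dp": [0.03,-0.03,-0.135],"angular": [0,0,18],"gripper": 0},
    {"dp": [0.05,-0.05,-0.135],"angular": [0,0,28],"gripper": 0},
    {"dp": [0.07,-0.07,-0.135],"angular": [0,0,38],"gripper": 0},
    {"dp": [0.09,-0.09,-0.135],"angular": [0,0,48],"gripper": 0},
    {"dp": [0.09,-0.11,-0.135],"angular": [0,0,58],"gripper": 0},
    {"dp": [0.09,-0.13,-0.135],"angular": [0,0,68],"gripper": 0},
    {"dp": [0.09,-0.13,-0.135],"angular": [0,0,78],"gripper": 0},
    {"dp": [0.09,-0.13,-0.135],"angular": [0,0,88],"gripper": 0},
    {"dp": [0.09,-0.13,-0.135],"angular": [0,0,98],"gripper": 0},
    {"dp": [0.09,-0.13,-0.135],"angular": [0,0,108],"gripper": 0},
    {"dp": [0.09,-0.13,-0.135],"angular": [0,0,118],"gripper": 0},
    {"dp": [0.09,-0.13,-0.135],"angular": [0,0,128],"gripper": 0},
    {"dp": [0.09,-0.13,-0.135],"angular": [0,0,138],"gripper": 0},
    {"dp": [0.09,-0.13,-0.135],"angular": [0,0,148],"gripper": 0},
    {"dp": [0.09,-0.13,-0.135],"angular": [0,0,158],"gripper": 0},
    {"dp": [0.09,-0.13,-0.135],"angular": [0,0,168],"gripper": 0}
  ]
}}

```text
clock: 6.15
tool_pos: [0.4414, -0.1019, 0.3221]
ee_rot: [0.994, 0.11, 0.0, 0.0]
ft_force: [-0.4, 0.1, -3.3]
finger_gap: 0.011
grip_force: 58.8
```

Request:
{"name": "drive_tool", "arguments": {
  "moves": [
    {"dp": [0,0,0],"angular": [0,0,9],"gripper": 0},
    {"dp": [0,0,0],"angular": [0,0,9],"gripper": 0},
    {"dp": [0,0,0],"angular": [0,0,9],"gripper": 0}
  ]
}}

```text
clock: 6.52
tool_pos: [0.4415, -0.1019, 0.3214]
ee_rot: [0.999, 0.037, 0.0, 0.0]
ft_force: [-0.0, 0.2, -3.4]
finger_gap: 0.0111
grip_force: 58.8
```

```bash
python3 - <<'E'
from h import *
from scipy.spatial.transform import Rotation as R
s=bot.get_obs();p=s['tool_pos'];r=R.from_quat(s['ee_rot']);print(s,r.as_matrix().round(3).tolist())
for n in('wrist','scene','top'):
    d=shot(n,n+'2');w=cloud(d);x,y,z=np.moveaxis(w,-1,0)
    box=(abs(x-p[0])<.11)&(abs(y-p[1])<.075)
    for a,b in((-.04,-.024),(-.175,-.13)):
        m=box&(z>p[2]+a)&(z<p[2]+b)
        if m.sum()>30:
            r=cv2.minAreaRect(w[m][:,:2].astype(np.float32)*1000);print(n,a,m.sum(),r,np.median(z[m]),w[m].min(0).round(4),w[m].max(0).round(4))
E
```

```text
{'clock': 6.525, 'joint_pos': array([-2.83182190e-01, -3.84942605e-01,  1.77661776e+00, -5.96329391e-05,
        1.74947977e+00,  1.21429854e+00]), 'joint_vel': array([-0.00071981,  0.00066158,  0.00498529,  0.00102866, -0.00407413,
        0.00962466]), 'tau': array([-6.15663361e-03, -3.28616738e+01, -6.55028129e+01, -1.16506420e-02,
        4.28818271e-02,  1.25235273e-01]), 'tool_pos': array([ 0.44148039, -0.10193093,  0.32137719]), 'ee_rot': array([9.99328348e-01, 3.66442869e-02, 1.98540495e-04, 9.66670283e-05]), 'ft_force': array([-0.00753402,  0.15034037, -3.43719719]), 'wrist_torque': array([ 0.01403259,  0.01464787, -0.00993957]), 'grip_force': 58.77234935760498, 'finger_gap': 0.011141245669614008} [[0.997, 0.073, 0.0], [0.073, -0.997, -0.0], [0.0, 0.0, -1.0]]
wrist -0.04 15428 ((452.88934326171875, -101.96841430664062), (46.067447662353516, 99.17412567138672), 4.262280464172363) 0.2892169484728243 [ 0.4281 -0.1513  0.2814] [ 0.478  -0.0523  0.2973]
wrist -0.175 1691 ((456.5523986816406, -102.19586181640625), (1.0804041624069214, 99.21138000488281), 4.204921722412109) 0.16642847119383186 [ 0.4524 -0.1517  0.1465] [ 0.4605 -0.0528  0.1913]
scene -0.04 325 ((452.6329345703125, -99.12162780761719), (48.33312225341797, 100.09949493408203), 3.352346420288086) 0.289499277947012 [ 0.4275 -0.1491  0.2814] [ 0.4777 -0.0491  0.2972]
scene -0.175 1489 ((413.1053161621094, -102.90605163574219), (89.43009185791016, 101.30750274658203), 4.64917516708374) 0.16822750601483905 [ 0.3672 -0.1562  0.1464] [ 0.4616 -0.0501  0.1913]
top -0.175 144 ((412.1375732421875, -102.95901489257812), (105.30081176757812, 78.01699829101562), 89.57171630859375) 0.17557778822125147 [ 0.3731 -0.1554  0.1465] [ 0.4515 -0.0506  0.191 ]
```

```bash
python3 - <<'E'
from h import *
for n in('wrist','top'):
    d=dict(np.load(f'pics/{n}2.npz'));w=cloud(d);x,y,z=np.moveaxis(w,-1,0)
    print(n,d['world_from_camera'][:3,3])
    m=(x>.5)&(x<.55)&(y<-.21)&(y>-.41)&(z>.19)&(z<.25)
    P=w[m];print(n,len(P))
    if len(P)>20:
        r=np.polyfit(P[:,1],P[:,0],1);q=P[:,0]-np.polyval(r,P[:,1]);print(r,np.polyval(r,-.321),q.std(),np.percentile(q,[2,98]),np.percentile(P[:,2],[5,50,95]),P[:,1].min(),P[:,1].max())
    m=(x>.48)&(x<.58)&(y<-.15)&(y>-.48)&(z>.14)&(z<.19)
    P=w[m];print('mid',len(P),P[::max(1,len(P)//25)].round(3).tolist())
E
```

```text
wrist [ 0.5229592  -0.09661432  0.44750527]
wrist 2168
[-0.05016793  0.51138686] 0.5274907657439124 0.0034156154607465398 [-0.00574178  0.00557405] [0.22980258 0.23492544 0.23685005] -0.2501046193989062 -0.2100284792530796
mid 596 [[0.527, -0.209, 0.14], [0.527, -0.208, 0.161], [0.526, -0.206, 0.142], [0.526, -0.207, 0.178], [0.525, -0.205, 0.165], [0.524, -0.205, 0.148], [0.525, -0.206, 0.183], [0.524, -0.204, 0.171], [0.523, -0.204, 0.155], [0.524, -0.205, 0.189], [0.523, -0.204, 0.178], [0.522, -0.204, 0.167], [0.521, -0.204, 0.152], [0.522, -0.204, 0.188], [0.521, -0.204, 0.176], [0.52, -0.205, 0.163], [0.519, -0.204, 0.154], [0.521, -0.205, 0.188], [0.52, -0.204, 0.181], [0.519, -0.204, 0.174], [0.518, -0.205, 0.161], [0.517, -0.206, 0.149], [0.519, -0.205, 0.188], [0.518, -0.205, 0.186], [0.517, -0.206, 0.184], [0.517, -0.206, 0.189]]
top [0.40187288 0.09901266 1.52992208]
top 418
[-0.06790248  0.50636806] 0.5281647605006959 0.0034360997264313215 [-0.00553472  0.00590382] [0.22898764 0.23402606 0.23842924] -0.409808338706317 -0.2100747452416628
mid 231 [[0.534, -0.454, 0.184], [0.532, -0.402, 0.164], [0.531, -0.433, 0.18], [0.532, -0.459, 0.177], [0.528, -0.382, 0.173], [0.529, -0.417, 0.17], [0.53, -0.441, 0.168], [0.529, -0.456, 0.185], [0.525, -0.376, 0.176], [0.527, -0.401, 0.168], [0.528, -0.425, 0.163], [0.528, -0.446, 0.167], [0.528, -0.468, 0.169], [0.523, -0.384, 0.173], [0.524, -0.408, 0.168], [0.525, -0.431, 0.168], [0.524, -0.447, 0.182], [0.526, -0.478, 0.167], [0.522, -0.396, 0.161], [0.522, -0.415, 0.169], [0.523, -0.44, 0.163], [0.522, -0.453, 0.186], [0.519, -0.379, 0.159], [0.522, -0.449, 0.147], [0.519, -0.456, 0.184], [0.517, -0.401, 0.16]]
```

View pics/wrist2.png

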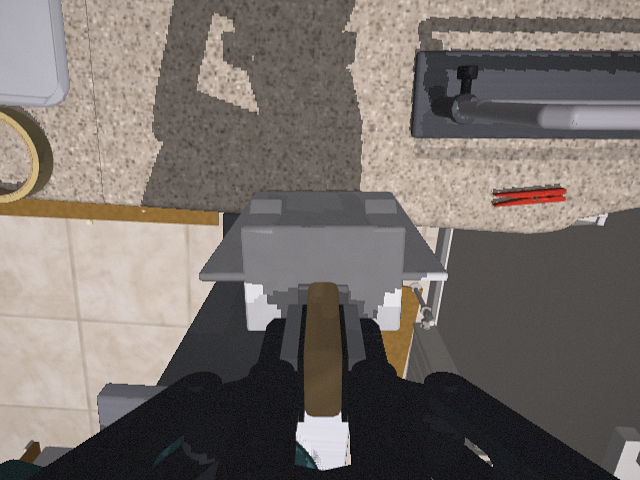

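Request:
{"name": "drive_tool", "arguments": {
  "moves": [
    {"dp": [0.005,0.03,0],"angular": [0,0,0],"gripper": 0},
    {"dp": [0.01,0.07,0],"angular": [0,0,0],"gripper": 0},
    {"dp": [0.015,0.11,0],"angular": [0,0,0],"gripper": 0},
    {"dp": [0.02,0.15,0],"angular": [0,0,0],"gripper": 0},
    {"dp": [0.03,0.18,0],"angular": [0,0,0],"gripper": 0},
    {"dp": [0.039,0.1847,0],"angular": [0,0,0],"gripper": 0},
    {"dp": [0.0441,0.1847,0],"angular": [0,0,0],"gripper": 0},
    {"dp": [0.0441,0.1847,0],"angular": [0,0,0],"gripper": 0},
    {"dp": [0.0441,0.1847,0],"angular": [0,0,0],"gripper": 0}
  ]
}}

```text
clock: 7.8
tool_pos: [0.4983, -0.2824, 0.3211]
ee_rot: [0.999, 0.035, 0.0, 0.0]
ft_force: [0.9, 0.3, -2.0]
finger_gap: 0.0115
grip_force: 59.2
```

```bash
python3 - <<'E'
from h import *
s=bot.get_obs();p=s['tool_pos'];print(p,s['ft_force'],s['wrist_torque'])
for n in('wrist','scene'):
    d=shot(n,n+'3');w=cloud(d);x,y,z=np.moveaxis(w,-1,0)
    for lab,m in(('plate',(x>p[0]-.03)&(x<p[0]+.05)&(abs(y-p[1])<.06)&(z>.28)&(z<.297)),('sheet',(x>p[0])&(x<p[0]+.05)&(abs(y-p[1])<.052)&(z>.14)&(z<.21)),('rail',(x>.5)&(x<.55)&(abs(y-p[1])<.1)&(z>.205)&(z<.245))):
        P=w[m]
        if len(P)>30:
            r=np.polyfit(P[:,1],P[:,0],1);q=P[:,0]-np.polyval(r,P[:,1]);print(n,lab,len(P),r,'at y',np.polyval(r,p[1]+.0017),np.percentile(q,[2,98]),'z',np.percentile(P[:,2],[5,50,95]),P[:,1].min(),P[:,1].max())
    top=w[(x>.5)&(x<.55)&(abs(y-p[1])<.1)&(z>.205)&(z<.245)]
a=cv2.imread('pics/scene3.png')[215:385,330:560];cv2.imwrite('pics/c3.png',cv2.resize(a,None,fx=3.4,fy=3.4,interpolation=2))
E
```

```text
[ 0.49831589 -0.28236712  0.32107142] [ 0.93597059  0.28133108 -1.95193463] [-0.0657328  -0.04692582  0.03488411]
wrist plate 15571 [-0.05524952  0.49911817] at y 0.5146248959234997 [-0.02359889  0.01758876] z [0.28626766 0.28889404 0.29021655] -0.33203343304183497 -0.23269990764494586
wrist sheet 369 [-0.07295194  0.49270411] at y 0.5131793182119335 [-0.00034345  0.00036292] z [0.14056997 0.20586543 0.20962688] -0.33186128124472947 -0.23305856881914538
wrist rail 8294 [-0.07574022  0.50421911] at y 0.5254768958077211 [-0.0125373   0.00693994] z [0.21245501 0.23483237 0.23699321] -0.3823240654290021 -0.20437298125509384
scene plate 380 [-0.07411725  0.48365528] at y 0.5044575534751888 [-0.01907022  0.02508981] z [0.28174621 0.28968236 0.29343326] -0.3295092335302203 -0.22920556810975362
scene sheet 1224 [-0.06888294  0.48887967] at y 0.5082128478004143 [-0.00514228  0.00461993] z [0.14295744 0.17746821 0.20647825] -0.33077233528954764 -0.2308398354103281
scene rail 990 [-0.09993293  0.48476263] at y 0.512810523476631 [-0.00661939  0.01384556] z [0.20764414 0.22856216 0.24207198] -0.3822870134608472 -0.2018850488154324
```

View pics/wrist3.png

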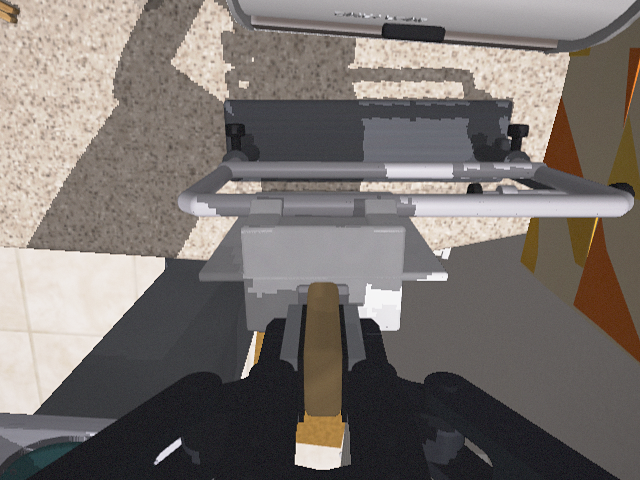

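```bash
python3 - <<'E'
from h import *
d=dict(np.load('pics/wrist3.npz'));w=cloud(d);x,y,z=np.moveaxis(w,-1,0)
m=(x>.5)&(x<.56)&(((y<-.338)&(y>-.41))|((y>-.228)&(y<-.215)))&(z>.222)&(z<.245)
P=w[m];sl=-.069
u=P[:,0]-sl*(P[:,1]+.2807)
print(len(P),P[:,1].min(),P[:,1].max())
# circle fit in (u,z)
from scipy.optimize import least_squares
r=least_squares(lambda a:np.hypot(u-a[0],P[:,2]-a[1])-.006,[.525,.23],loss='soft_l1',f_scale=.001)
print(r.x,np.abs(r.fun).mean(),np.percentile(u,[1,50,99]))
for s in(P[:,1]<-.3,P[:,1]>-.3):
    r=least_squares(lambda a:np.hypot(u[s]-a[0],P[s,2]-a[1])-.006,[.525,.23],loss='soft_l1',f_scale=.001);print(s.sum(),r.x,P[s,1].mean())
E
```

```text
3991 -0.4099702618922977 -0.21500743286111101
[0.52634429 0.23035981] 0.00040381642514293977 [0.52074543 0.52779415 0.53240818]
3411 [0.52634873 0.2303796 ] -0.3739741944285517
580 [0.52631923 0.23024788] -0.2216190845066984
```

Request:
{"name": "drive_tool", "arguments": {
  "moves": [
    {"dp": [0.0016,0,0.008],"angular": [0,0,0],"gripper": 0},
    {"dp": [0.0016,0,0.016],"angular": [0,0,0],"gripper": 0},
    {"dp": [0.0016,0,0.024],"angular": [0,0,0],"gripper": 0},
    {"dp": [0.0025,0,0.03],"angular": [0,0,0],"gripper": 0},
    {"dp": [0.0035,0,0.031],"angular": [0,0,0],"gripper": 0},
    {"dp": [0.0045,0,0.033],"angular": [0,0,0],"gripper": 0},
    {"dp": [0.0052,0,0.034],"angular": [0,0,0],"gripper": 0},
    {"dp": [0.0052,0,0.034],"angular": [0,0,0],"gripper": 0}
  ]
}}

```text
clock: 8.9
tool_pos: [0.5036, -0.2827, 0.2868]
ee_rot: [0.999, 0.035, 0.0, 0.0]
ft_force: [-0.1, 0.5, -3.3]
finger_gap: 0.0116
grip_force: 59.2
```

```bash
cat > m.py <<'E'
from h import *
import sys
from scipy.optimize import least_squares
s=bot.get_obs();p=s['tool_pos'];print(s['clock'],p,s['ft_force'],s['wrist_torque'])
d=shot('wrist',sys.argv[1]);w=cloud(d);x,y,z=np.moveaxis(w,-1,0)
m=(x>.5)&(x<.56)&(((y<p[1]-.055)&(y>-.41))|((y>p[1]+.053)&(y<-.215)))&(z>.222)&(z<.245)
P=w[m];u=P[:,0]+.069*(P[:,1]-p[1])
r=least_squares(lambda a:np.hypot(u-a[0],P[:,2]-a[1])-.006,[.526,.23],loss='soft_l1',f_scale=.001);print('rail',r.x)
m=(x>p[0]+.005)&(x<p[0]+.025)&(abs(y-p[1])<.05)&(z>.07)&(z<.2);S=w[m]
if len(S)>30:
    q=np.polyfit(S[:,1],S[:,0],1);print('sheet',len(S),q,np.polyval(q,p[1]),np.percentile(S[:,2],[5,95]))
m=(x>p[0]-.02)&(x<p[0]+.025)&(abs(y-p[1])<.048)&(abs(z-p[2]+.033)<.006);S=w[m];print('plate z',np.median(S[:,2]))
A=np.c_[S[:,:2],np.ones(len(S))];print('plane',np.linalg.lstsq(A,S[:,2],rcond=None)[0])
E
python3 m.py w4
```

```text
8.9 [ 0.50363866 -0.28273492  0.28683401] [-0.09287004  0.52463129 -3.33277401] [ 0.00826698 -0.02999426 -0.00118331]
rail [0.52651346 0.23033007]
sheet 3884 [-0.02672684  0.51333046] 0.520887071493459 [0.11958747 0.17714912]
plate z 0.25465425348094683
plane [-0.00989223 -0.00331484  0.25878355]
```

Request:
{"name": "drive_tool", "arguments": {
  "moves": [
    {"dp": [0,0,0.002],"angular": [0,0,0],"gripper": 0},
    {"dp": [0,0,0.004],"angular": [0,0,0],"gripper": 0},
    {"dp": [0,0,0.005],"angular": [0,0,0],"gripper": 0},
    {"dp": [0,0,0.005],"angular": [0,0,0],"gripper": 0}
  ]
}}

```text
clock: 9.45
tool_pos: [0.5036, -0.2827, 0.2817]
ee_rot: [0.999, 0.035, -0.0, -0.0]
ft_force: [0.5, 0.3, -1.9]
finger_gap: 0.0113
grip_force: 59.2
```

Request:
{"name": "drive_tool", "arguments": {
  "moves": [
    {"dp": [0,0,0.002],"angular": [0,0,0],"gripper": 0},
    {"dp": [0,0,0.004],"angular": [0,0,0],"gripper": 0},
    {"dp": [0,0,0.005],"angular": [0,0,0],"gripper": 0},
    {"dp": [0,0,0.005],"angular": [0,0,0],"gripper": 0}
  ]
}}

```text
clock: 9.95
tool_pos: [0.5036, -0.2827, 0.2767]
ee_rot: [0.999, 0.035, -0.0, -0.0]
ft_force: [0.3, 0.8, -2.1]
finger_gap: 0.0114
grip_force: 59.2
```

Request:
{"name": "drive_tool", "arguments": {
  "moves": [
    {"dp": [0,0,0.001],"angular": [0,0,0],"gripper": 0},
    {"dp": [0,0,0.002],"angular": [0,0,0],"gripper": 0},
    {"dp": [0,0,0.002],"angular": [0,0,0],"gripper": 0}
  ]
}}

```text
clock: 10.32
tool_pos: [0.5036, -0.2827, 0.2747]
ee_rot: [0.999, 0.035, -0.0, -0.0]
ft_force: [0.6, 0.3, -2.6]
finger_gap: 0.0112
grip_force: 59.2
```

Request:
{"name": "drive_tool", "arguments": {
  "moves": [
    {"dp": [0,0,0.001],"angular": [0,0,0],"gripper": 0},
    {"dp": [0,0,0.001],"angular": [0,0,0],"gripper": 0}
  ]
}}

```text
clock: 10.58
tool_pos: [0.5036, -0.2827, 0.2737]
ee_rot: [0.999, 0.035, -0.0, -0.0]
ft_force: [0.0, -0.2, -2.8]
finger_gap: 0.0115
grip_force: 59.2
```

Request:
{"name": "drive_tool", "arguments": {
  "moves": [
    {"dp": [0,0,0.0007],"angular": [0,0,0],"gripper": 0},
    {"dp": [0,0,0.0007],"angular": [0,0,0],"gripper": 0}
  ]
}}

```text
clock: 10.82
tool_pos: [0.5036, -0.2827, 0.273]
ee_rot: [0.999, 0.035, -0.0, -0.0]
ft_force: [0.5, 0.4, -3.7]
finger_gap: 0.0112
grip_force: 59.2
```

Request:
{"name": "drive_tool", "arguments": {
  "moves": [
    {"dp": [0,0,0.0006],"angular": [0,0,0],"gripper": 0},
    {"dp": [0,0,0.0006],"angular": [0,0,0],"gripper": 0}
  ]
}}

```text
clock: 11.08
tool_pos: [0.5036, -0.2827, 0.2725]
ee_rot: [0.999, 0.035, 0.0, -0.0]
ft_force: [-0.1, -0.5, -2.9]
finger_gap: 0.0113
grip_force: 59.4
```

Request:
{"name": "drive_tool", "arguments": {
  "moves": [
    {"dp": [0,0,0.0006],"angular": [0,0,0],"gripper": 0},
    {"dp": [0,0,0.0006],"angular": [0,0,0],"gripper": 0}
  ]
}}

```text
clock: 11.32
tool_pos: [0.5036, -0.2828, 0.2724]
ee_rot: [0.999, 0.035, 0.0, 0.0]
ft_force: [-2.2, 0.1, 2.9]
finger_gap: 0.0111
grip_force: 60.2
```

Request:
{"name": "drive_tool", "arguments": {
  "moves": [
    {"dp": [0,0,0],"angular": [0,0,0],"gripper": 0},
    {"dp": [0,0,0],"angular": [0,0,0],"gripper": 0},
    {"dp": [0,0,0],"angular": [0,0,0],"gripper": 0},
    {"dp": [0,0,0],"angular": [0,0,0],"gripper": 0}
  ]
}}

```text
clock: 11.82
tool_pos: [0.5036, -0.2828, 0.2723]
ee_rot: [0.999, 0.035, 0.0, 0.0]
ft_force: [-2.7, 0.3, 6.5]
finger_gap: 0.011
grip_force: 60.5
```

```bash
python3 m.py w5; python3 - <<'E'
from h import *
d=shot('scene','s5');w=cloud(d)
o=np.array([.5289,-.3213]);a=.069
for n in('s5','scene0','top0','top2','wrist3','w5'):
    w=cloud(dict(np.load(f'pics/{n}.npz')))
    X=(w[...,0]-o[0])*np.cos(a)+(w[...,1]-o[1])*np.sin(a);Y=-(w[...,0]-o[0])*np.sin(a)+(w[...,1]-o[1])*np.cos(a);Z=w[...,2]
    m=(abs(X+.0095)<.013)&(abs(Z-.165)<.013)&(Y<-.02)&(Y>-.12)
    if m.sum(): print(n,m.sum(),np.percentile(Y[m],[0,25,50,75,90,95,98,100]).round(4))
c=cv2.resize(cv2.imread('pics/s5.png')[215:385,350:560],None,fx=3.5,fy=3.5,interpolation=2);cv2.imwrite('pics/c5.png',c)
E
```

```text
11.825 [ 0.50360034 -0.28278558  0.27231479] [-2.70070637  0.26160751  6.50492217] [ 0.22272856  0.30401524 -0.0430866 ]
rail [0.52653605 0.23032767]
sheet 3825 [-0.0255006  0.5138684] 0.5210795968620364 [0.12276016 0.17338444]
plate z 0.24010228772169162
plane [-0.05746568 -0.01282952  0.2657711 ]
s5 194 [-0.1197 -0.1112 -0.0914 -0.0743 -0.0593 -0.0572 -0.0557 -0.0545]
scene0 194 [-0.1197 -0.1109 -0.0913 -0.0746 -0.0592 -0.0571 -0.0556 -0.0545]
top0 124 [-0.1199 -0.1049 -0.0839 -0.0703 -0.0566 -0.0557 -0.0547 -0.0542]
top2 123 [-0.1192 -0.105  -0.0849 -0.0689 -0.0567 -0.0559 -0.0553 -0.0538]
wrist3 799 [-0.1189 -0.1128 -0.0935 -0.0759 -0.0588 -0.0577 -0.0575 -0.0571]
w5 2406 [-0.12   -0.1117 -0.0897 -0.072  -0.0582 -0.0576 -0.0574 -0.0568]
```

View pics/c5.png

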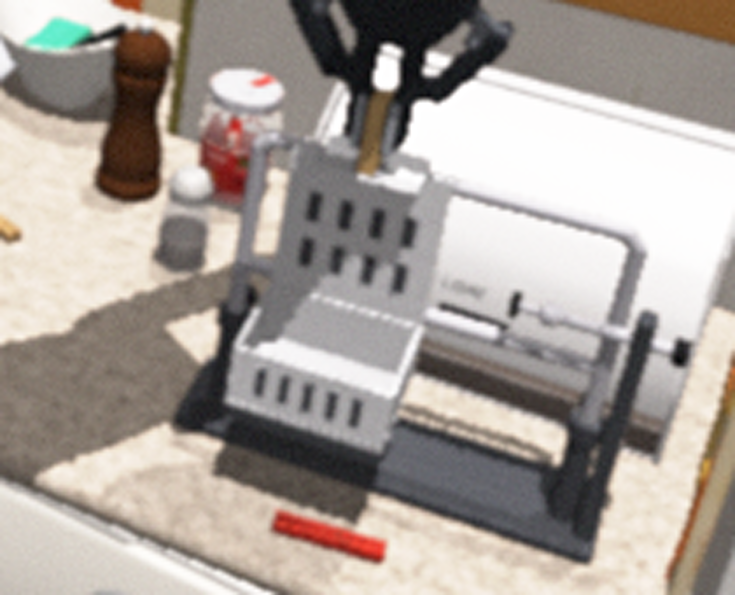

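```bash
python3 - <<'E'
from h import *
for n,py,pz in(('wrist3',-.2824,.3211),('w4',-.2827,.2868),('w5',-.2828,.2723)):
    w=cloud(dict(np.load(f'pics/{n}.npz')));x,y,z=np.moveaxis(w,-1,0);u=x+.069*(y-py)
    b=(abs(y-py)<.047)&(u>.495)&(u<.56)
    for lo in(-.20,-.18,-.16,-.14,-.12,-.10,-.08):
        m=b&(z>pz+lo)&(z<pz+lo+.02)
        h,e=np.histogram(u[m],bins=np.arange(.495,.56,.001)); k=np.argsort(-h)[:4]
        print(n,lo,m.sum(),[(round(e[i],3),int(h[i])) for i in k])
    m=(abs(y-py)<.047)&(z>pz-.04)&(z<pz-.026)&(u>.505)&(u<.522)
    P=w[m];A=np.c_[u[m]-.51,np.ones(m.sum())];print('plate',m.sum(),np.linalg.lstsq(A,z[m],rcond=None)[0])
E
```

```text
wrist3 -0.2 2407 [(np.float64(0.533), 245), (np.float64(0.531), 238), (np.float64(0.529), 234), (np.float64(0.527), 209)]
wrist3 -0.18 59 [(np.float64(0.513), 59), (np.float64(0.495), 0), (np.float64(0.497), 0), (np.float64(0.496), 0)]
wrist3 -0.16 0 [(np.float64(0.495), 0), (np.float64(0.496), 0), (np.float64(0.497), 0), (np.float64(0.498), 0)]
wrist3 -0.14 0 [(np.float64(0.495), 0), (np.float64(0.496), 0), (np.float64(0.497), 0), (np.float64(0.498), 0)]
wrist3 -0.12 776 [(np.float64(0.513), 727), (np.float64(0.512), 47), (np.float64(0.514), 2), (np.float64(0.495), 0)]
wrist3 -0.1 3463 [(np.float64(0.531), 509), (np.float64(0.532), 370), (np.float64(0.53), 363), (np.float64(0.529), 278)]
wrist3 -0.08 479 [(np.float64(0.513), 378), (np.float64(0.512), 75), (np.float64(0.536), 16), (np.float64(0.535), 7)]
plate 7352 [-0.02944931  0.28890733]
w4 -0.2 0 [(np.float64(0.495), 0), (np.float64(0.496), 0), (np.float64(0.497), 0), (np.float64(0.498), 0)]
w4 -0.18 540 [(np.float64(0.518), 535), (np.float64(0.519), 5), (np.float64(0.495), 0), (np.float64(0.496), 0)]
w4 -0.16 3171 [(np.float64(0
[... 690 characters left out ...]
np.float64(0.495), 0), (np.float64(0.496), 0), (np.float64(0.497), 0), (np.float64(0.498), 0)]
w5 -0.16 668 [(np.float64(0.518), 462), (np.float64(0.534), 127), (np.float64(0.533), 41), (np.float64(0.519), 29)]
w5 -0.14 3379 [(np.float64(0.518), 694), (np.float64(0.532), 286), (np.float64(0.531), 284), (np.float64(0.533), 279)]
w5 -0.12 932 [(np.float64(0.518), 873), (np.float64(0.519), 59), (np.float64(0.495), 0), (np.float64(0.496), 0)]
w5 -0.1 189 [(np.float64(0.518), 172), (np.float64(0.519), 17), (np.float64(0.495), 0), (np.float64(0.496), 0)]
w5 -0.08 16 [(np.float64(0.541), 15), (np.float64(0.54), 1), (np.float64(0.495), 0), (np.float64(0.496), 0)]
plate 6782 [-0.09628339  0.24051136]
```

Request:
{"name": "drive_tool", "arguments": {
  "moves": [
    {"dp": [0,0,-0.0003],"angular": [0,0,0],"gripper": 0},
    {"dp": [-0.0007,0,0.0002],"angular": [0,1,0],"gripper": 0},
    {"dp": [-0.001,0,0.0004],"angular": [0,1.5,0],"gripper": 0},
    {"dp": [-0.001,0,0.0004],"angular": [0,1.5,0],"gripper": 0}
  ]
}}

```text
clock: 12.42
tool_pos: [0.5026, -0.2829, 0.2717]
ee_rot: [0.999, 0.035, 0.013, -0.0]
ft_force: [-1.0, 0.3, 4.9]
finger_gap: 0.0109
grip_force: 60.4
```

```bash
python3 - <<'E'
from h import *
s=bot.get_obs();print(s['ft_force'],s['wrist_torque'],s['tool_pos'])
E
```

```text
[-0.98542399  0.31959699  4.90889205] [ 0.10902372 -0.03391667  0.04231404] [ 0.50258235 -0.28285813  0.27173099]
```

Request:
{"name": "drive_tool", "arguments": {
  "moves": [
    {"dp": [0,0.002,-0.0003],"angular": [0,0,0],"gripper": 0},
    {"dp": [0,0.006,-0.0003],"angular": [0,0,0],"gripper": 0},
    {"dp": [0,0.011,-0.0003],"angular": [0,0,0],"gripper": 0},
    {"dp": [0,0.016,-0.0003],"angular": [0,0,0],"gripper": 0},
    {"dp": [0,0.021,-0.0003],"angular": [0,0,0],"gripper": 0},
    {"dp": [0,0.026,-0.0003],"angular": [0,0,0],"gripper": 0},
    {"dp": [0,0.031,-0.0003],"angular": [0,0,0],"gripper": 0},
    {"dp": [0,0.036,-0.0003],"angular": [0,0,0],"gripper": 0},
    {"dp": [0,0.04,-0.0003],"angular": [0,0,0],"gripper": 0},
    {"dp": [0,0.041,-0.0003],"angular": [0,0,0],"gripper": 0},
    {"dp": [0,0.041,-0.0003],"angular": [0,0,0],"gripper": 0}
  ]
}}

```text
clock: 13.8
tool_pos: [0.5054, -0.3239, 0.2718]
ee_rot: [0.999, 0.035, 0.013, -0.0]
ft_force: [0.1, 1.8, 3.2]
finger_gap: 0.0113
grip_force: 60.1
```

```bash
cat > t.py <<'E'
from h import *
import sys
s=bot.get_obs();p=s['tool_pos'];print(s['clock'],s['ft_force'],s['wrist_torque'],p)
o=np.array([.5289,-.3213]);a=.069;d=shot('wrist',sys.argv[1])
w=cloud(d);dx=w[...,0]-o[0];dy=w[...,1]-o[1]
X=dx*np.cos(a)+dy*np.sin(a);Y=-dx*np.sin(a)+dy*np.cos(a);Z=w[...,2]
pc=-(p[0]-o[0])*np.sin(a)+(p[1]-o[1])*np.cos(a);print('grip Y',pc)
q=lambda v:np.percentile(v,[0,2,10,50,90,98,100]).round(4) if len(v) else None
m=(X>-.025)&(X<.004)&(abs(Z-.165)<.014)&(Y<pc-.051)&(Y>-.1);print('tip Y',m.sum(),q(Y[m]))
m=(X>-.013)&(X<.0)&(Z<.152)&(Z>.09)&(Y>pc-.06)&(Y<pc);print('sheet edge Y',q(Y[m]))
m=(X>-.013)&(X<.0)&(abs(Y-pc)<.045)&(Z>.09)&(Z<.2)
b=np.median(X[m&(Z<.13)]),np.median(Z[m&(Z<.13)]),np.median(X[m&(Z>.13)]),np.median(Z[m&(Z>.13)]);print('sheet X',np.round(b,4))
E
python3 t.py w6
```

```text
13.8 [0.08940227 1.84979307 3.2044216 ] [ 0.38457584 -0.14722809  0.03588437] [ 0.50541303 -0.32392479  0.27177831]
grip Y -0.0009992256095807796
tip Y 1166 [-0.0999 -0.0987 -0.0943 -0.0767 -0.058  -0.0574 -0.0572]
sheet edge Y [-0.0608 -0.0587 -0.051  -0.0178 -0.0047 -0.0022 -0.0016]
sheet X [-0.0048  0.1284 -0.0054  0.1506]
```

Request:
{"name": "drive_tool", "arguments": {
  "moves": [
    {"dp": [0,0.0015,0],"angular": [0,0,0],"gripper": 0},
    {"dp": [0,0.003,0],"angular": [0,0,0],"gripper": 0},
    {"dp": [0,0.0045,0],"angular": [0,0,0],"gripper": 0},
    {"dp": [0,0.006,0],"angular": [0,0,0],"gripper": 0},
    {"dp": [0,0.007,0],"angular": [0,0,0],"gripper": 0},
    {"dp": [0,0.008,0],"angular": [0,0,0],"gripper": 0},
    {"dp": [0,0.009,0],"angular": [0,0,0],"gripper": 0},
    {"dp": [0,0.01,0],"angular": [0,0,0],"gripper": 0},
    {"dp": [0,0.01,0],"angular": [0,0,0],"gripper": 0},
    {"dp": [0,0.01,0],"angular": [0,0,0],"gripper": 0}
  ]
}}

```text
clock: 15.1
tool_pos: [0.5061, -0.3337, 0.2718]
ee_rot: [0.999, 0.035, 0.013, -0.0]
ft_force: [-0.8, 3.6, 1.0]
finger_gap: 0.011
grip_force: 60.0
```

```bash
python3 t.py w7
```

```text
15.1 [-0.7981999   3.58370738  1.01995028] [ 0.91977583 -0.09043264  0.09743199] [ 0.50612545 -0.33373323  0.27175994]
grip Y -0.010833442071360435
tip Y 963 [-0.0999 -0.0991 -0.0955 -0.0797 -0.0644 -0.0623 -0.0618]
sheet edge Y [-0.0707 -0.0685 -0.0607 -0.0275 -0.0144 -0.012  -0.0114]
sheet X [-0.0048  0.1285 -0.0054  0.1503]
```

Request:
{"name": "drive_tool", "arguments": {
  "moves": [
    {"dp": [0,0.001,0],"angular": [0,0,0],"gripper": 0},
    {"dp": [0,0.001,0],"angular": [0,0,0],"gripper": 0},
    {"dp": [0,0.001,0],"angular": [0,0,0],"gripper": 0},
    {"dp": [0,0.001,0],"angular": [0,0,0],"gripper": 0},
    {"dp": [0,0.0002,0],"angular": [0,0,0],"gripper": 0},
    {"dp": [0,-0.0006,0],"angular": [0,0,0],"gripper": 0},
    {"dp": [0,-0.0014,0],"angular": [0,0,0],"gripper": 0},
    {"dp": [0,-0.0022,0],"angular": [0,0,0],"gripper": 0},
    {"dp": [0,-0.0028,0],"angular": [0,0,0],"gripper": 0},
    {"dp": [0,-0.0028,0],"angular": [0,0,0],"gripper": 0}
  ]
}}

```text
clock: 16.4
tool_pos: [0.5059, -0.3309, 0.2718]
ee_rot: [0.999, 0.035, 0.013, -0.0]
ft_force: [0.3, -0.9, -0.1]
finger_gap: 0.0115
grip_force: 59.6
```

```bash
python3 t.py w8
```

```text
16.4 [ 0.26764983 -0.94520009 -0.1311592 ] [ 0.01835044 -0.14544527  0.02781329] [ 0.5059129  -0.33086737  0.27177798]
grip Y -0.007959754252911823
tip Y 1041 [-0.0999 -0.0989 -0.095  -0.0781 -0.0615 -0.0593 -0.059 ]
sheet edge Y [-0.0678 -0.0653 -0.0577 -0.0246 -0.0115 -0.0091 -0.0085]
sheet X [-0.0048  0.1285 -0.0053  0.1505]
```

Request:
{"name": "drive_tool", "arguments": {
  "grip_force": 20,
  "moves": [
    {"dp": [-0.0003,-0.0004,0.0002],"angular": [0,0.4,0],"gripper": 0},
    {"dp": [-0.0003,-0.0008,0.0002],"angular": [0,0.4,0],"gripper": 0},
    {"dp": [-0.0003,-0.0008,0.0002],"angular": [0,0.4,0],"gripper": 0},
    {"dp": [-0.0003,-0.0008,0.0002],"angular": [0,0.4,0],"gripper": 0}
  ]
}}

```text
clock: 16.95
tool_pos: [0.5055, -0.3301, 0.2716]
ee_rot: [0.999, 0.035, 0.017, -0.001]
ft_force: [-0.3, -1.2, 0.3]
finger_gap: 0.0111
grip_force: 59.7
```

```bash
python3 t.py w9
```

```text
16.95 [-0.28419846 -1.17032779  0.26406859] [-0.09885695  0.01647383 -0.00324691] [ 0.50554253 -0.33012791  0.27164497]
grip Y -0.007196514450429245
tip Y 1007 [-0.0999 -0.0989 -0.0947 -0.078  -0.0608 -0.0585 -0.0582]
sheet edge Y [-0.067  -0.0652 -0.0575 -0.0239 -0.0108 -0.008  -0.0077]
sheet X [-0.0045  0.1299 -0.0049  0.1505]
```

Request:
{"name": "drive_tool", "arguments": {
  "grip_force": 20,
  "moves": [
    {"dp": [0,0.0001,0],"angular": [0,0,0],"gripper": 0.12},
    {"dp": [0,0.0001,0],"angular": [0,0,0],"gripper": 0.13},
    {"dp": [0,0.0001,0],"angular": [0,0,0],"gripper": 0.14},
    {"dp": [0,0.0001,0],"angular": [0,0,0],"gripper": 0.15},
    {"dp": [0,0.0001,0],"angular": [0,0,0],"gripper": 0.16},
    {"dp": [0,0.0001,0],"angular": [0,0,0],"gripper": 0.17},
    {"dp": [0,0.0001,0],"angular": [0,0,0],"gripper": 0.19},
    {"dp": [0,0.0001,0],"angular": [0,0,0],"gripper": 0.21},
    {"dp": [0,0.0001,0],"angular": [0,0,0],"gripper": 0.24},
    {"dp": [0,0.0001,0],"angular": [0,0,0],"gripper": 0.24}
  ]
}}

```text
clock: 18.25
tool_pos: [0.5056, -0.3302, 0.2716]
ee_rot: [0.999, 0.035, 0.017, -0.001]
ft_force: [0.6, 0.3, 0.2]
finger_gap: 0.0205
grip_force: 0.0
```

```bash
python3 t.py w10
```

```text
18.25 [0.6357714  0.28220469 0.16657831] [-0.02490339  0.08091825  0.02455353] [ 0.50559615 -0.33023969  0.27162068]
grip Y -0.007311730155587384
tip Y 967 [-0.1    -0.099  -0.0949 -0.0782 -0.0611 -0.0588 -0.0583]
sheet edge Y [-0.067  -0.0649 -0.0571 -0.024  -0.0109 -0.0084 -0.0078]
sheet X [-0.0045  0.1295 -0.0047  0.1514]
```

Request:
{"name": "drive_tool", "arguments": {
  "moves": [
    {"dp": [0,0,0],"angular": [0,0,0],"gripper": 0.4},
    {"dp": [0,0,0],"angular": [0,0,0],"gripper": 0.5},
    {"dp": [0,0,-0.005],"angular": [0,0,0],"gripper": 0.5},
    {"dp": [0,0,-0.015],"angular": [0,0,0],"gripper": 0.5},
    {"dp": [0,0,-0.03],"angular": [0,0,0],"gripper": 0.5},
    {"dp": [0,0,-0.05],"angular": [0,0,0],"gripper": 0.5},
    {"dp": [0,0,-0.07],"angular": [0,0,0],"gripper": 0.5},
    {"dp": [0,0,-0.08],"angular": [0,0,0],"gripper": 0.5},
    {"dp": [0,0,-0.08],"angular": [0,0,0],"gripper": 0.5},
    {"dp": [0,0,-0.08],"angular": [0,0,0],"gripper": 0.5}
  ]
}}

```text
clock: 19.55
tool_pos: [0.5029, -0.3303, 0.3507]
ee_rot: [0.999, 0.035, 0.016, -0.001]
ft_force: [0.2, -0.6, -0.1]
finger_gap: 0.0426
grip_force: 0.0
```

```bash
python3 t.py w11; python3 - <<'E'
from h import *
d=shot('scene','s11');c=cv2.resize(d['img'][215:385,350:560,::-1],None,fx=3.5,fy=3.5,interpolation=2);cv2.imwrite('pics/c11.png',c)
E
```

```text
19.55 [ 0.2420427  -0.62918339 -0.14204724] [0.05833119 0.0261904  0.01807152] [ 0.5029043  -0.33034472  0.35074557]
grip Y -0.007230919767216035
tip Y 148 [-0.0998 -0.0976 -0.0888 -0.078  -0.0597 -0.0586 -0.0583]
sheet edge Y [-0.0669 -0.0657 -0.06   -0.0268 -0.0108 -0.0082 -0.0076]
sheet X [    nan     nan -0.0031  0.1353]
  return _methods._mean(a, axis=axis, dtype=dtype,
  ret = ret.dtype.type(ret / rcount)
```

View pics/c11.png

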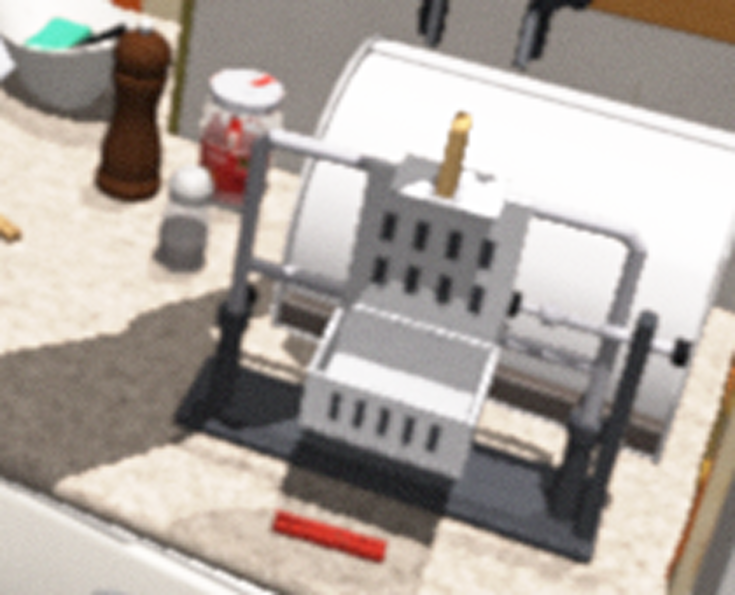

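The caddy hangs square on the rail with its edge against the tip. The tip is at Y = -0.0583, against -0.0572 untouched, so it is still pushed in. Handing in.

```bash
python3 -c "
from plant import bot
print(bot.hand_in())"
```

```text
the job is handed in; nothing more can be done
None
```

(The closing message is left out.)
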